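# Load the dead-weight press over a bronze repair

## Task

Slide the wooden carriage with the bronze fragment fully home under the press. Then take the scoop by its leaning handle and pour all six steel balls from it into the spring-hung pan, spilling none, so that their weight alone (never push on the pan) brings it down onto its stop. Finally put the empty scoop back in its sloping cradle as it stood and let go, and leave the jar, bottle and loose bronze shard where they are.

Things in the scene. Friction and masses are not known exactly. Their poses are not given: they have to be found in the camera images.
- press: Press stand, fixed: dark steel base plate 170 x 190 x 6 mm, with a steel post of radius 7 mm at y = +-88 mm up to 212 mm above the table; short arms at the post tops reach in to y = +-68 mm, a coil spring hangs from each. Origin on the table, on the pan's vertical axis; x points away from the robot (the carriage slides along it), z up. Above the pan, the -x and +x sides are open.
- pan (a joint): Height of the pan: 0 = up, at rest on its springs; grows as the pan goes down, 0.025 m = on its hard stop. It moves straight down without tilting. About 1.1 N (some five balls) brings it onto the stop.
- pan_mid (a point): Middle of the inside of the round aluminium pan, on its axis, 25 mm above the inner floor (129 mm above the table when the pan is up). Pan: outer radius 64 mm at the rim and 52 mm at the bottom, 50 mm high, walls 4 mm; its underside is 100 mm above the table when up. A rod with a rubber foot hangs under its middle, over the carriage.
- pan_rim (a point): Centre of the pan's mouth, level with the rim, 21 mm above pan_mid (150 mm above the table when up). The spring ears stick out to 80 mm at the sides (press y).
- carriage (a joint): Position of the low plywood carriage along the press's x: 0 = home under the foot against its hard stop (the end of its travel), negative = drawn out away from the robot (press +x), down to -0.075 m. It slides with 1.5 N friction and stays where it is left.
- carriage_grip (a point): Grip point on the upright wooden tab at the carriage's far end: tab 12 mm thick (press y), 22 mm long (press x), from 12 to 62 mm above the table; the point is on its centre line, 42 mm up. When home it is 92 mm from the pan's axis along press +x, close beside the overhanging pan: lean the hand away from the pan (its top towards +x, fingertips towards the robot) by 25 to 40 degrees. Axes as press.
- scoop_handle (a point): Centre of the scoop's black handle plate, 10 mm thick (y), 30 mm broad, 48 mm tall, leaning 20 degrees: its top towards +x. Axes are the scoop's: z up when it lies in its cradle, -x towards its open lip. The scoop is a steel tray 96 x 50 mm, 42 mm wide inside, walls 29 mm high at the sides and back (+x). With z up its floor slopes 18 degrees, lip higher, so the balls stay at the back. 140 g.
- scoop_lip (a point): Middle of the scoop's open lip edge, at floor level; from scoop_handle it is 70.7 mm along the scoop's -x and 34.3 mm along -z. Axes as scoop_handle. To pour, turn the scoop about its y so that the lip goes down (handle top going towards -x): past 18 degrees the balls begin to roll, at 45 degrees it empties.
- cradle_seat (a point): Where scoop_handle is when the scoop lies properly in its cradle (102 mm above the table); same axes as the scoop then has. The cradle is a fixed wooden stand 130 x 85 mm with a sloping bed, 66 mm wide, a back stop at +x and low cheeks at both sides with 4 mm play.
- ball0_center (a point): Centre of a loose steel ball, 18 mm diameter, 24 g, at the start in the scoop.
- ball1_center (a point): Centre of a loose steel ball, 18 mm diameter, 24 g, at the start in the scoop.
- ball2_center (a point): Centre of a loose steel ball, 18 mm diameter, 24 g, at the start in the scoop.
- ball3_center (a point): Centre of a loose steel ball, 18 mm diameter, 24 g, at the start in the scoop.
- ball4_center (a point): Centre of a loose steel ball, 18 mm diameter, 24 g, at the start in the scoop.
- ball5_center (a point): Centre of a loose steel ball, 18 mm diameter, 24 g, at the start in the scoop.
- jar: Small glass jar, bystander, radius 21 mm, 55 mm high; origin at the centre of its underside.
- bottle: Slim bottle, bystander, radius 16 mm, 85 mm high, near the far end of the cradle; origin at the centre of its underside.
- shard: Loose flat bronze shard lying on the table on the left, bystander, about 60 x 45 mm and 5 mm thick; origin under its middle.
There are look-alikes about, which are no part of the job. What is shaped like the part that bears scoop_handle but purple or yellow is not meant.

How it is judged:
On the way, in this order (a step that is already met when the one before it is completed fails the run):
1. the carriage is fully home (value of joint carriage above -0.004 m), for 0.2 s.
2. the scoop is lifted clear of its cradle, the carriage still home (value of joint carriage above -0.004 m and z of scoop_handle in the frame of cradle_seat above 0.04 m), for 0.1 s.
3. all six balls are in the pan and it is down on its stop, the carriage still home (value of joint carriage above -0.004 m and value of joint pan above 0.0225 m and distance between each of ball0_center, ball1_center, ball2_center, ball3_center, ball4_center, ball5_center and pan_mid below 0.058 m), for 0.3 s.
At the end, for the whole second after the job is handed in: The carriage is within 4 mm of home, the pan is within 2.5 mm of its stop, all six balls are inside it, and the scoop lies released in its cradle: its handle's centre within 15 mm of the seat point, upright within 8 degrees and in line within 11 degrees (all of step 3 and distance between scoop_handle and cradle_seat below 0.015 m and angle between scoop_handle's own z axis and vertical below 0.14 rad and angle between the x axis of scoop_handle and the x axis of cradle_seat, either way round below 0.2 rad); the robot touches nothing.
It fails at once if the robot pushes on the pan (over 4 N) (contact force between any of the fingers, the arm and pan above 4 N).
It fails at once if the scoop pushes on the pan (over 4 N) (contact force between scoop and pan above 4 N).
It fails at once if the jar, bottle or loose bronze shard is moved by more than 30 mm (distance of any of jar, bottle, shard from where it was at the start of the episode above 0.03 m).
It also fails if it takes over 64 s, if anything falls off the work surface, if the arm or the gripper's body presses on something with over 40 N, if the wrist force passes 120 N, or if a joint passes its speed limit or range.

## Robot

A 6-joint arm with a two-finger parallel gripper is mounted at the origin on the work surface. World frame = base frame: x ahead of the robot, y to its left, z up, the work surface at z = 0. Lengths are in m, angles in rad, forces in N, time in s.
With the tool pointing down it reaches from about 0.225 to 0.875 m from the base axis. Payload 3.4 kg.
Tool frame: the origin (TCP) lies at the very end of the fingers, on their centre line; the grasp point (between the pads) lies 19 mm behind it; z points along the fingers, y is the direction in which the jaws open and shut (so a half turn about z gives the same grasp; the last joint's range is limited). The gripper opens to 85 mm and grips with 20 to 120 N. Pads are 22 mm wide; open, the fingers measure 114 mm over their backs; the gripper's body (76 mm by 85 mm) begins 54 mm behind the grasp point. The pads swing forward as they close: fully open they stand 13 mm farther back than shut.
Start: joints at [1.04, 0.276, 1.505, -0, 1.361, -0.121], TCP at [0.229, 0.527, 0.231] pointing down, gripper open.
Joint ranges: [-2.89, 2.89], [-0.75, 2.08], [0.22, 2.7], [-1.18, 4.32], [0.11, 2.71], [-2.7, 2.7]. Speed limits (rad/s): [2.57, 2.57, 3.14, 3.14, 3.14, 3.14].

## Interface

Orientations are given as a unit quaternion [w, x, y, z].
In Python, from rig import get_state, get_image, calibration, sign_off gives the robot as it stands. The module is installed in compiled form; this text tells all that it offers.
- The arm moves only by the tool drive_tool, never from a script. Its argument "targets" is one flat list of numbers, 7 for each row, row after row: the turn, a rotation vector about the tool's x, y, z in degrees, then the shift along the tool's x, y, z in mm, then the opening, from 0 (shut) to 1 (fully open). In form: [wx, wy, wz, tx, ty, tz, fingers, wx, wy, wz, tx, ty, tz, fingers, ...]. A call has 1 to 12 rows; each row shifts and turns the commanded pose from where the row before left it, along the tool's axes as they then stand; what a row does not reach is not made up. A row lasts 1/8 s, in which the tool goes at most 62.5 mm and 10.7 degrees, less where a joint would pass 70% of its speed; a pose out of reach is approached as far as the arm can. A call is refused whole if a number of a shift passes 62.5 or a number of a turn 10.7, either way. A call with a gripper value outside its range is refused whole. The fingers move at their own pace and stop on an object; "grip_force" is the grip in N (left out, the last holds). Time passes only in rows, so rows that do not move let the fingers close. It gives the time, the measured TCP pose, the force and the opening at its end, in the units of the state.
- get_state(): the state, without advancing time (a new reading comes with each control period).
- get_image(name): name is "scene" or "top" or "wrist"; returns the picture (400x640x3 uint8, red, green, blue); there is no depth.
- calibration(name): a dict with "mtx" (3x3 intrinsics, pixels), "world_to_cam" (4x4, takes a point from world to camera coordinates); the wrist camera has in their place "hand_eye" (4x4, takes a point from camera to tool coordinates, whose origin is the TCP and whose axes are the flange's). Camera axes: x right, y down, z forward; pixel columns grow to the right and rows downward; lengths in m; the calibration is good to about 2 mm. A picture is of the moment at which its call begins: read the wrist's pose just before it. calibration takes no time and is no camera call.
- sign_off(): hands the job in, once; it reports no verdict.
The state is a dict: "clock": time; "qpos": joint angles; "qd": joint speeds; "effort": joint torques, N m; "position": TCP position; "ee_rot": TCP orientation; "contact_force": force on the tool from outside, world axes, zero at the start; "moment": the same for the moment, N m; "width": finger opening in m.
Only numpy, scipy, OpenCV 4.12 (cv2) and the standard library are available. Lean on these libraries where they do the work, as an engineer would, in place of code of your own. Each camera call takes 0.05 s, during which the arm holds its last target.

## Working session

There is one attempt and no reset: what is moved stays moved. The work goes in short steps, Python scripts to look and compute and a tool call to move; the robot and the scene stay as the last step left them, time stands still between calls to the robot, and variables do not carry over. Pictures are saved under pics/ and viewed, and the job is handed in when it is done.

Besides the shell and the picture viewer there is one more tool, called after ">>>" as name(argument=value, ...) on one line, values as JSON. drive_tool: Moves the arm, as the interface text tells. Its arguments: {"type":"object","properties":{"targets":{"type":"array"},"grip_force":{"type":"number"}},"required":["targets"]}

```bash
mkdir -p pics
python3 - <<'E'
from rig import *
import cv2,numpy as np
s=get_state();print({k:np.round(v,3).tolist() for k,v in s.items()})
for n in ["scene","top"]:
    im=get_image(n);cv2.imwrite(f"pics/{n}0.png",im[:,:,::-1])
for n in ["scene","top","wrist"]:
    c=calibration(n);print(n,{k:np.round(np.array(v),4).tolist() for k,v in c.items()})
E
```

```text
{'clock': 0.0, 'qpos': [1.04, 0.277, 1.506, -0.0, 1.361, -0.121], 'qd': [0.002, 0.001, -0.0, 0.0, 0.001, 0.001], 'effort': [-0.0, -41.677, -24.581, -0.0, 0.011, -0.0], 'position': [0.229, 0.527, 0.23], 'ee_rot': [-0.0, 0.203, 0.979, -0.001], 'contact_force': [0.389, -0.888, -0.339], 'moment': [0.032, -0.013, 0.021], 'width': 0.085}
scene {'mtx': [[480.9381, 0.0, 319.1612], [0.0, 480.9381, 192.6102], [0.0, 0.0, 1.0]], 'world_to_cam': [[0.1349, 0.9908, 0.0147, -0.1897], [0.5787, -0.0667, -0.8128, -0.2083], [-0.8043, 0.1181, -0.5823, 1.4344], [0.0, 0.0, 0.0, 1.0]]}
top {'mtx': [[499.8093, 0.0, 315.0448], [0.0, 499.8093, 198.1973], [0.0, 0.0, 1.0]], 'world_to_cam': [[0.0148, -0.9998, 0.0095, 0.1223], [-0.9837, -0.0162, -0.1789, 0.5691], [0.179, -0.0067, -0.9838, 1.0828], [0.0, 0.0, 0.0, 1.0]]}
wrist {'mtx': [[324.9651, 0.0, 323.4942], [0.0, 324.9651, 195.8696], [0.0, 0.0, 1.0]], 'hand_eye': [[-0.0002, -0.9613, -0.2754, 0.0698], [1.0, -0.0001, -0.0004, -0.0009], [0.0003, -0.2754, 0.9613, -0.1411], [0.0, 0.0, 0.0, 1.0]]}
```

View pics/scene0.png

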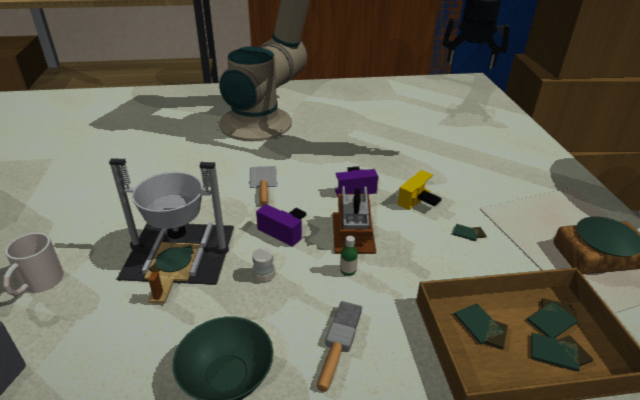

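View pics/top0.png

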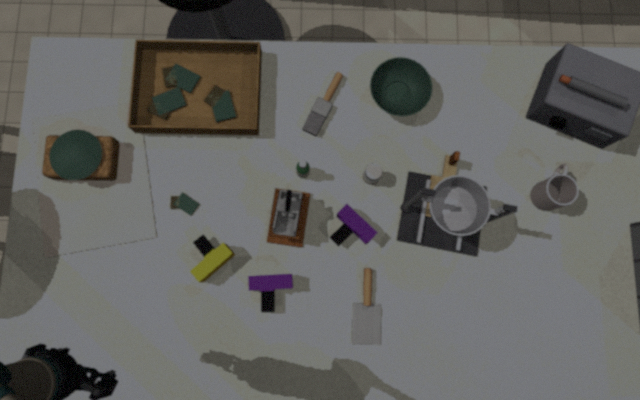

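Run:
```python
import cv2,numpy as np
t=cv2.imread("pics/top0.png");s=cv2.imread("pics/scene0.png")
def crop(im,x0,y0,x1,y1,k,n):
    c=cv2.resize(im[y0:y1,x0:x1],None,fx=k,fy=k,interpolation=cv2.INTER_CUBIC);c=cv2.convertScaleAbs(c,alpha=1.6)
    cv2.imwrite("pics/"+n,c)
crop(t,390,140,520,260,6,"t_press.png")
crop(t,260,150,390,250,6,"t_scoop.png")
crop(s,110,150,240,310,4,"s_press.png")
crop(s,320,160,400,280,5,"s_scoop.png")
```

```text
(no output)
```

View pics/t_press.png

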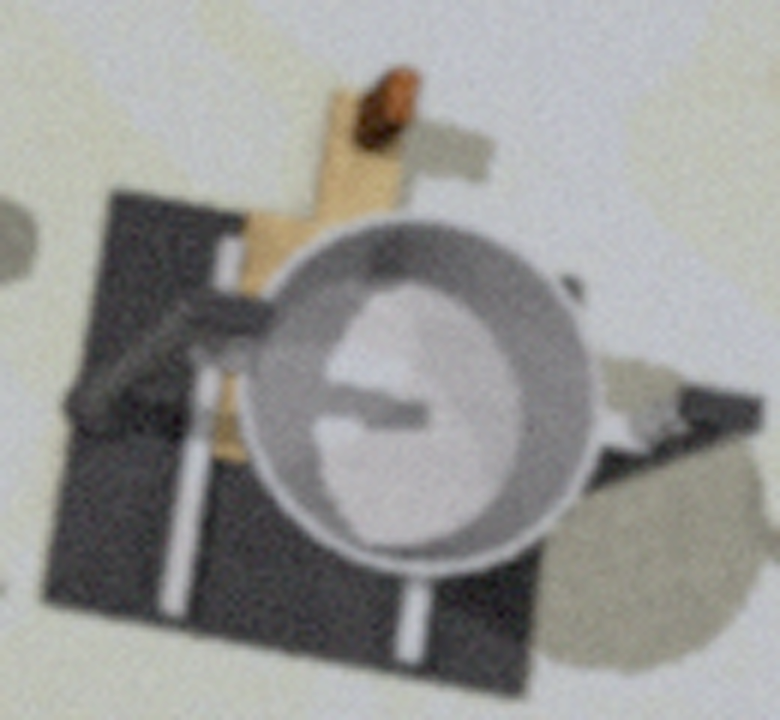

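View pics/t_scoop.png

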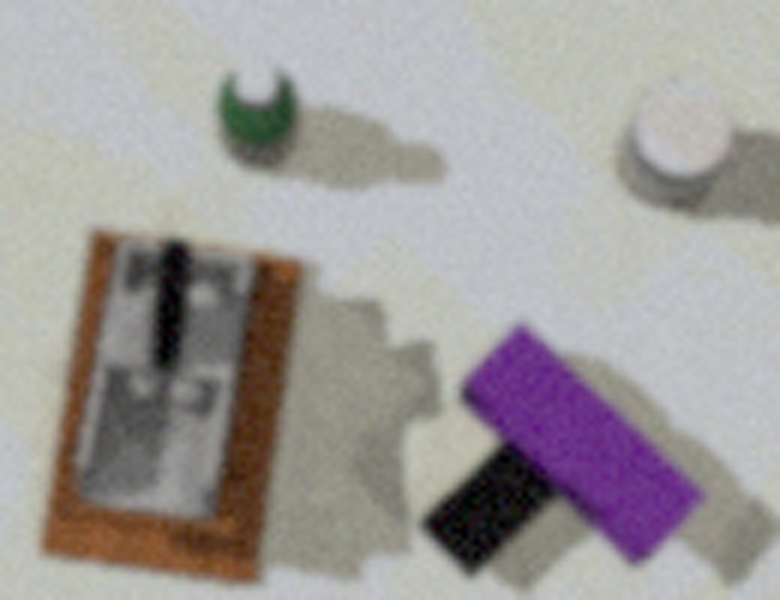

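View pics/s_press.png

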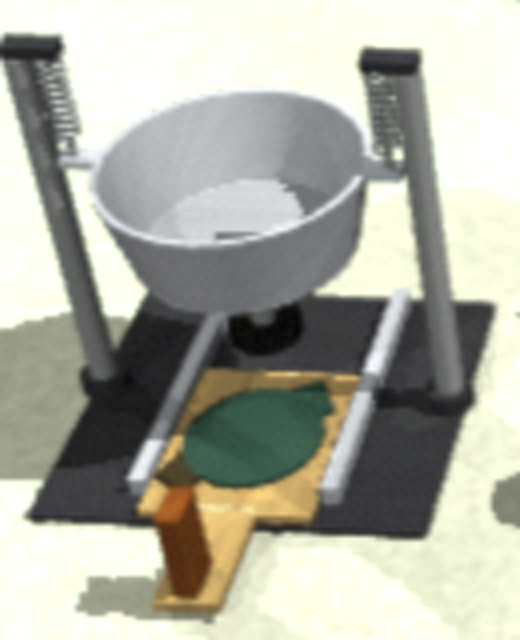

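View pics/s_scoop.png

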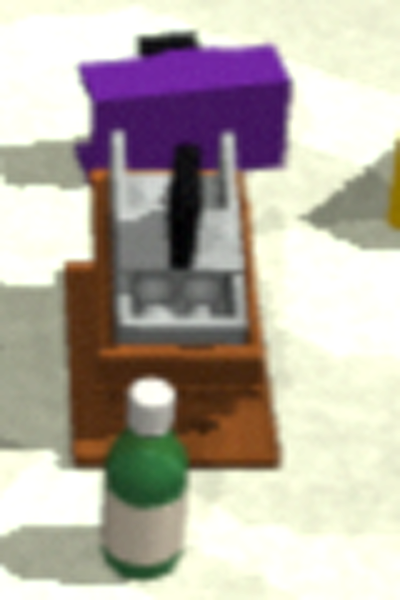

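```bash
cat > h.py <<'E'
import numpy as np,cv2
from rig import *
from scipy.optimize import least_squares
from scipy.spatial.transform import Rotation as Ro
C={n:calibration(n) for n in ["scene","top","wrist"]}
def proj(n,P,W=None):
    P=np.atleast_2d(P);c=C[n];W=np.array(c["world_to_cam"]) if W is None else W
    q=P@W[:3,:3].T+W[:3,3];q=q@np.array(c["mtx"]).T;return q[:,:2]/q[:,2:]
def ray(n,uv,z,W=None):
    c=C[n];W=np.array(c["world_to_cam"]) if W is None else W
    d=W[:3,:3].T@np.linalg.inv(c["mtx"])@np.array([*uv,1.]);o=-W[:3,:3].T@W[:3,3];return o+d*(z-o[2])/d[2]
def wristW(s):
    w,x,y,z=s["ee_rot"];T=np.eye(4);T[:3,:3]=Ro.from_quat([x,y,z,w]).as_matrix();T[:3,3]=s["position"]
    return np.linalg.inv(T@np.array(C["wrist"]["hand_eye"]))
def fit(obs,x0):
    # obs: list (cam,W,localP,uv); params x,y,yaw
    def f(p):
        c,s=np.cos(p[2]),np.sin(p[2]);R=np.array([[c,-s,0],[s,c,0],[0,0,1]]);t=np.array([p[0],p[1],0])
        return np.concatenate([proj(n,R@np.array(P)+t,W)[0]-uv for n,W,P,uv in obs])
    r=least_squares(f,x0,loss="soft_l1");return r.x,f(r.x).reshape(-1,2)
E
python3 - <<'E'
from h import *
T=lambda a,b:np.array([a/6+390-.5,b/6+140-.5]);S=lambda a,b:np.array([a/4+110-.5,b/4+150-.5])
o=[("top",None,[.085,.095,.006],T(115,190)),("top",None,[-.085,.095,.006],T(45,602)),("top",None,[-.085,-.095,.006],T(525,697)),("top",None,[0,0,.15],T(422,395)),
("scene",None,[.085,-.095,.006],S(30,518)),("scene",None,[.085,.095,.006],S(422,535)),("scene",None,[-.085,.095,.006],S(493,305)),("scene",None,[0,0,.15],S(231,170))]
p,r=fit(o,[.5,-.2,-.1]);print(p,np.degrees(p[2]));print(r.round(1))
c,s=np.cos(p[2]),np.sin(p[2])
for n,uv,z in [("top",T(400,97),.062),("scene",S(175,503),.062),("scene",S(182,600),.012)]:
    w=ray(n,uv,z);d=w[:2]-p[:2];print(n,w.round(4),"press",(c*d[0]+s*d[1]).round(4),(-s*d[0]+c*d[1]).round(4))
T=lambda a,b:np.array([a/6+260-.5,b/6+150-.5])
for uv in [(45,550),(97,232),(302,262),(260,580)]: print("cradle",ray("top",T(*uv),.008).round(4))
for uv in [(45,550),(97,232),(302,262),(260,580)]: print("cradle",ray("top",T(*uv),.02).round(4))
for n in ["top","scene"]:
    W=np.array(C[n]["world_to_cam"]);print(n,-W[:3,:3].T@W[:3,3])
S=lambda a,b:np.array([a/5+320-.5,b/5+160-.5])
for uv in [(75,460),(282,462),(67,265)]: print("cr scene",ray("scene",S(*uv),.008).round(4))
print("jar",ray("top",T(680,180),0),"bottle",ray("top",T(262,150),0))
E
```

```text
[ 0.54684859 -0.16919347 -0.18170589] -10.410980737236082
[[-0.2 -1.3]
 [-0.4 -0.2]
 [ 0.3 -0. ]
 [ 0.6 -3.7]
 [-1.1 -1.2]
 [ 1.2 -0.9]
 [ 0.8 -1.2]
 [-0.6 -0.7]]
top [ 0.6692 -0.19    0.062 ] press 0.1241 0.0017
scene [ 0.6727 -0.1916  0.062 ] press 0.1278 0.0007
scene [ 0.6826 -0.1963  0.012 ] press 0.1384 -0.0021
cradle [0.4719 0.2407 0.008 ]
cradle [0.5974 0.2242 0.008 ]
cradle [0.5867 0.1433 0.008 ]
cradle [0.4616 0.1575 0.008 ]
cradle [0.4707 0.2396 0.02  ]
cradle [0.595  0.2233 0.02  ]
cradle [0.5844 0.1433 0.02  ]
cradle [0.4606 0.1573 0.02  ]
top [0.3641221  0.13875349 1.16597871]
scene [1.29984436 0.00461518 0.66883618]
cr scene [0.5927 0.1419 0.008 ]
cr scene [0.6038 0.2248 0.008 ]
cr scene [0.4662 0.1589 0.008 ]
jar [ 0.62401143 -0.00662513  0.        ] bottle [0.63343539 0.16006684 0.        ]
```

```bash
cat >> h.py <<'E'
from scipy.linalg import logm,expm
def Tof(s):
    w,x,y,z=s["ee_rot"];T=np.eye(4);T[:3,:3]=Ro.from_quat([x,y,z,w]).as_matrix();T[:3,3]=s["position"];return T
def pose(p,yaw,lean):
    # yaw (deg) of frame x; tool x = -frame x, tool z down; lean: hand top towards +x(frame) by lean deg
    a=np.radians(yaw);l=np.radians(lean);ex=np.array([np.cos(a),np.sin(a),0]);ez=np.array([0,0,1.])
    tz=-ez*np.cos(l)-ex*np.sin(l);tx=-ex*np.cos(l)+ez*np.sin(l);ty=np.cross(tz,tx)
    T=np.eye(4);T[:3,:3]=np.c_[tx,ty,tz];T[:3,3]=p;return T
def plan(T0,T1,n=None):
    # equal rows: shift in tool axes before turn; straightest screw-ish
    rel=np.linalg.inv(T0)@T1;rv=np.degrees(Ro.from_matrix(rel[:3,:3]).as_rotvec())
    d=np.linalg.norm(rel[:3,3])*1000;k=max(int(np.ceil(max(d/60,np.linalg.norm(rv)/10))),1);n=n or k
    L=np.real(logm(rel));E=expm(L/n);r=np.degrees(Ro.from_matrix(E[:3,:3]).as_rotvec());t=E[:3,3]*1000
    print("min rows",k,"n",n,"row:",np.r_[r,t].round(2).tolist());return
def show(s): T=Tof(s);print("clk",round(s["clock"],2),"pos",np.round(s["position"],4),"z",T[:3,2].round(3),"x",T[:3,0].round(3),"F",np.round(s["contact_force"],1),"w",round(s["width"],4),"q",np.round(s["qpos"],2))
E
python3 - <<'E'
from h import *
s=get_state();show(s);plan(Tof(s),pose([.53,.185,.25],-8,0))
E
```

```text
clk 0.1 pos [0.2288 0.527  0.2305] z [-0.001 -0.001 -1.   ] x [-0.917  0.398  0.   ] F [-0.8  0.1 -0.5] w 0.0853 q [ 1.04  0.28  1.51  0.    1.36 -0.12]
min rows 8 n 8 row: [-0.01, -0.0, -1.93, -48.49, -30.21, -2.41]
```

>>> drive_tool(targets=[0,0,-1.9,-48.5,-30.2,-2.4,1,0,0,-1.9,-48.5,-30.2,-2.4,1,0,0,-1.9,-48.5,-30.2,-2.4,1,0,0,-1.9,-48.5,-30.2,-2.4,1,0,0,-1.9,-48.5,-30.2,-2.4,1,0,0,-1.9,-48.5,-30.2,-2.4,1,0,0,-1.9,-48.5,-30.2,-2.4,1,0,0,-1.9,-48.5,-30.2,-2.4,1,0,0,0,0,0,0,1,0,0,0,0,0,0,1])

```text
clock: 1.35
position: [0.529, 0.1849, 0.2499]
ee_rot: [-0.001, 0.073, 0.997, 0.0]
contact_force: [-1.0, 0.8, 0.1]
width: 0.0852
```

Run:
```python
from h import *
import json
s=get_state();im=get_image("wrist");show(s);cv2.imwrite("pics/w1.png",im[:,:,::-1])
json.dump({k:np.array(v).tolist() for k,v in s.items()},open("w1.json","w"))
```

```text
clk 1.35 pos [0.529  0.1849 0.2499] z [-0.002  0.    -1.   ] x [-0.989  0.145  0.002] F [-1.   0.8  0.1] w 0.0852 q [ 0.21  0.24  1.5   0.    1.4  -1.21]
```

View pics/w1.png

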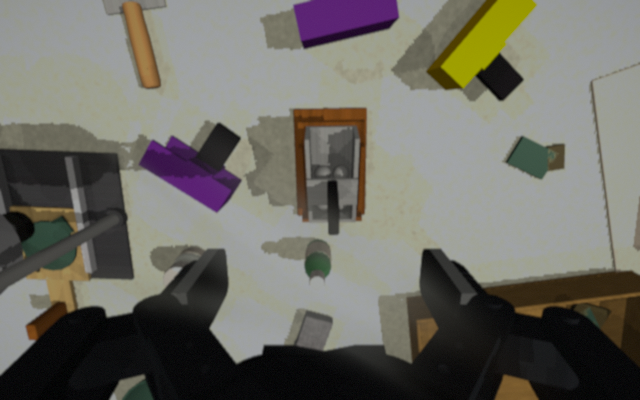

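Run:
```python
import cv2
t=cv2.imread("pics/w1.png");c=cv2.resize(t[95:290,270:400],None,fx=4,fy=4,interpolation=cv2.INTER_CUBIC)
cv2.imwrite("pics/w1c.png",cv2.convertScaleAbs(c[:600],alpha=1.8,beta=10))
```

```text
(no output)
```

View pics/w1c.png

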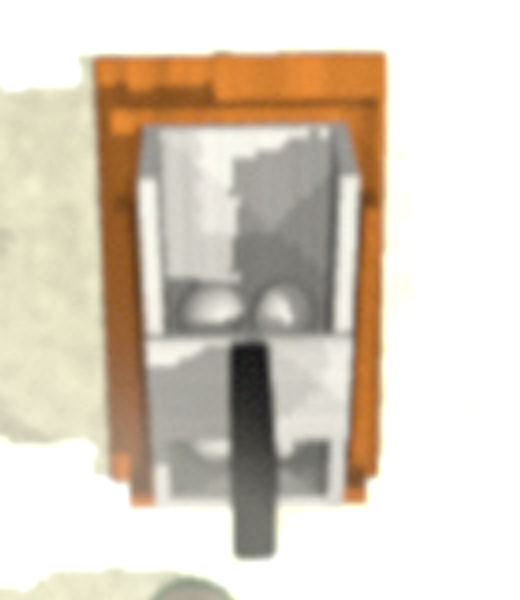

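Run:
```python
from h import *
import json
s=json.load(open("w1.json"));W=wristW(s)
Q=lambda a,b:np.array([a/4+270-.4,b/4+95-.4])
T=lambda a,b:np.array([a/6+260-.5,b/6+150-.5]);S=lambda a,b:np.array([a/5+320-.5,b/5+160-.5])
z=.102
o=[("wrist",W,[.0223,.005,z+.0174],Q(235,556)),("wrist",W,[.0223,-.005,z+.0174],Q(274,556)),
("wrist",W,[-.0223,.005,z-.0174],Q(232,344)),("wrist",W,[-.0223,-.005,z-.0174],Q(266,344)),
]
L=[("wrist",W,[-.0707,.0,z-.0343],Q(248,126))]
# tool x = -x world: image left is?
for oo in (o,o+L):
    p,r=fit(oo,[.56,.185,-.14]);print(p.round(4),np.degrees(p[2]));print(r.round(1).tolist())
c,s_=np.cos(p[2]),np.sin(p[2])
for P in ([.0223,.0,.0174],[-.0223,0,-.0174],[-.0707,0,-.0343],[-.0059,0,.0277]):
    w=[p[0]+c*P[0]-s_*P[1],p[1]+s_*P[0]+c*P[1],z+P[2]]
    a=(proj("top",w)[0]-[259.5,149.5])*6;b=(proj("scene",w)[0]-[319.5,159.5])*5;print(a.round(),b.round())
```

```text
[0.5522 0.1891 0.1325] 7.589676013954567
[[16.8, -0.3], [-3.7, 2.5], [3.3, -2.5], [-15.1, 0.3]]
[ 0.5526  0.1943 -0.0633] -3.6275512448878198
[[17.9, 1.2], [-2.9, 2.0], [13.3, -2.6], [-5.5, -1.8], [-0.1, 0.1]]
[162. 233.] [208. 203.]
[156. 372.] [187. 207.]
[146. 509.] [169. 171.]
[154. 306.] [199. 139.]
```

Run:
```python
from h import *
import json
s=json.load(open("w1.json"));W=wristW(s)
Q=lambda a,b:np.array([a/4+270-.4,b/4+95-.4])
z=.102
o=[("wrist",W,[.0223,-.005,z+.0174],Q(235,556)),("wrist",W,[.0223,.005,z+.0174],Q(274,556)),
("wrist",W,[-.0223,-.005,z-.0174],Q(232,344)),("wrist",W,[-.0223,.005,z-.0174],Q(266,344)),
]
L=[("wrist",W,[-.0707,.0,z-.0343],Q(248,126))]
for oo in (o,o+L):
    p,r=fit(oo,[.56,.185,-.14]);print(p.round(4),np.degrees(p[2]));print(r.round(1).tolist())
c,s_=np.cos(p[2]),np.sin(p[2])
for P in ([.0223,.0,.0174],[-.0223,0,-.0174],[-.0707,0,-.0343],[-.0059,0,.0277]):
    w=[p[0]+c*P[0]-s_*P[1],p[1]+s_*P[0]+c*P[1],z+P[2]]
    a=(proj("top",w)[0]-[259.5,149.5])*6;b=(proj("scene",w)[0]-[319.5,159.5])*5;print(a.round(),b.round())
# cradle base orientation from wrist
for uv in [(97,57),(384,55),(110,475),(375,475)]: print(ray("wrist",Q(*uv),.008,W).round(4),ray("wrist",Q(*uv),.03,W).round(4))
print("bottle",proj("wrist",[[.633,.16,0.085]],W))
# press in wrist image
Qn=lambda a,b:np.array([a,b],float)
for uv in [(132,278),(118,152)]: print("press corner",ray("wrist",uv,.006,W).round(4))
```

```text
[ 0.5521  0.189  -0.1288] -7.3816682280963635
[[-0.7, 2.0], [0.7, 1.8], [-1.0, -2.0], [0.9, -2.1]]
[ 0.552   0.1891 -0.1361] -7.798685641807107
[[-0.7, 1.8], [0.6, 1.7], [-0.7, -2.1], [1.1, -2.2], [-0.1, 0.0]]
[181. 236.] [190. 203.]
[165. 373.] [178. 207.]
[146. 509.] [169. 171.]
[167. 308.] [187. 139.]
[0.4607 0.1598 0.008 ] [0.4606 0.1618 0.03  ]
[0.472  0.2407 0.008 ] [0.4713 0.238  0.03  ]
[0.5851 0.1425 0.008 ] [0.5779 0.1454 0.03  ]
[0.5971 0.224  0.008 ] [0.5892 0.2223 0.03  ]
bottle [[315.37136927 277.3650095 ]]
press corner [ 0.6433 -0.0898  0.006 ]
press corner [ 0.4791 -0.0552  0.006 ]
```

```bash
cat >> h.py <<'E'
PR=np.array([.548,-.169]);PY=-10.2
def pw(x,y,z):
    a=np.radians(PY);return np.array([PR[0]+x*np.cos(a)-y*np.sin(a),PR[1]+x*np.sin(a)+y*np.cos(a),z])
E
python3 - <<'E'
from h import *
s=get_state();T1=pose(pw(.175,0,.2),PY,27);print(T1[:3,3]);plan(Tof(s),T1,9);plan(Tof(s),T1)
T2=pose(pw(.165,0,.032),PY,27);plan(T1,T2)
E
```

```text
[ 0.72023423 -0.19998983  0.2       ]
min rows 8 n 9 row: [-0.05, 2.99, 0.21, -28.61, -38.92, -0.43]
min rows 8 n 8 row: [-0.06, 3.36, 0.24, -32.18, -43.79, -0.38]
min rows 3 n 3 row: [-0.0, 0.0, 0.0, -22.45, -0.0, 51.41]
```

>>> drive_tool(targets=[0,3,0.2,-28.6,-38.9,-0.4,0,0,3,0.2,-28.6,-38.9,-0.4,0,0,3,0.2,-28.6,-38.9,-0.4,0,0,3,0.2,-28.6,-38.9,-0.4,0,0,3,0.2,-28.6,-38.9,-0.4,0,0,3,0.2,-28.6,-38.9,-0.4,0,0,3,0.2,-28.6,-38.9,-0.4,0,0,3,0.2,-28.6,-38.9,-0.4,0,0,3,0.2,-28.6,-38.9,-0.4,0,0,0,0,0,0,0,0])

```text
clock: 2.65
position: [0.7225, -0.2023, 0.1944]
ee_rot: [-0.236, 0.086, 0.968, 0.018]
contact_force: [-0.2, 0.3, -0.4]
width: -0.0002
```

Run:
```python
from h import *
import json
s=get_state();im=get_image("wrist");show(s);cv2.imwrite("pics/w2.png",cv2.convertScaleAbs(im[:,:,::-1],alpha=1.5))
json.dump({k:np.array(v).tolist() for k,v in s.items()},open("w2.json","w"))
T2=pose(pw(.165,0,.032),PY,27);plan(Tof(s),T2)
```

```text
clk 2.65 pos [ 0.7225 -0.2023  0.1944] z [-0.455  0.075 -0.888] x [-0.873  0.159  0.461] F [-0.2  0.3 -0.4] w -0.0002 q [-0.33  0.89  0.57 -0.09  2.15 -1.75]
min rows 3 n 3 row: [-0.13, -0.14, -0.03, -21.09, 0.87, 50.03]
```

View pics/w2.png

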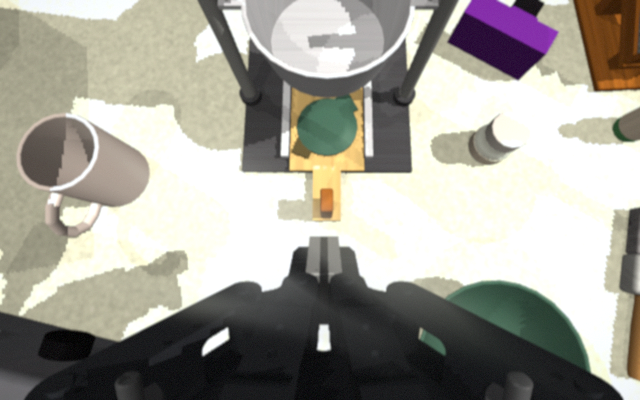

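Run:
```python
from h import *
import json
s=json.load(open("w2.json"));W=wristW(s)
for uv in [(243,172),(412,172)]: print("corner",ray("wrist",uv,.006,W).round(4))
print("expected",pw(.085,-.095,0),pw(.085,.095,0))
w=ray("wrist",(327,203),.062,W);a=np.radians(PY);d=w[:2]-PR;print("tab top",w,d@[np.cos(a),np.sin(a)],d@[-np.sin(a),np.cos(a)])
for uv in [(371,87),(401,115),(401,87)]: print("bowl",ray("top",uv,.05).round(3))
```

```text
corner [ 0.6144 -0.2755  0.006 ]
corner [ 0.6475 -0.0923  0.006 ]
expected [ 0.61483358 -0.27755079  0.        ] [ 0.64847968 -0.09055362  0.        ]
tab top [ 0.67492164 -0.19243151  0.062     ] 0.1290650846158692 -0.000585303275183191
bowl [0.837 0.003 0.05 ]
bowl [ 0.769 -0.067  0.05 ]
bowl [ 0.838 -0.069  0.05 ]
```

>>> drive_tool(targets=[0,0,0,-21.1,0.9,50,0,0,0,0,-21.1,0.9,50,0,0,0,0,-21.1,0.9,50,0,0,0,0,0,0,0,0])

```text
clock: 3.2
position: [0.7074, -0.1931, 0.0372]
ee_rot: [-0.237, 0.084, 0.968, 0.018]
contact_force: [-0.2, -0.1, 0.1]
width: -0.0001
```

Run:
```python
from h import *
s=get_state();im=get_image("wrist");show(s);cv2.imwrite("pics/w3.png",cv2.convertScaleAbs(im[:,:,::-1],alpha=1.5))
T=Tof(s);a=np.radians(PY);d=T[:2,3]-PR;print("press xy",d@[np.cos(a),np.sin(a)],d@[-np.sin(a),np.cos(a)])
for x in (.1125,.12): plan(T,pose(pw(x,0,.032),PY,27),6)
```

```text
clk 3.2 pos [ 0.7074 -0.1931  0.0372] z [-0.455  0.075 -0.887] x [-0.874  0.154  0.461] F [-0.2 -0.1  0.1] w -0.0001 q [-0.32  0.92  0.88 -0.08  1.81 -1.72]
press xy 0.16115894198987904 0.0044819883589412215
min rows 1 n 6 row: [-0.07, -0.08, 0.03, 6.82, -0.72, 4.48]
min rows 1 n 6 row: [-0.07, -0.08, 0.03, 5.7, -0.72, 3.91]
```

View pics/w3.png

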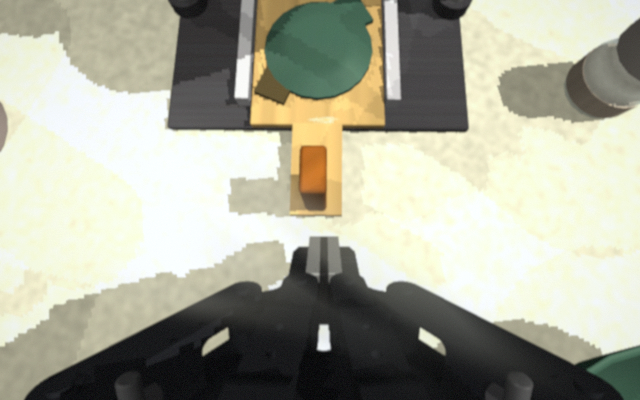

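>>> drive_tool(targets=[0,0,0,6.8,-2.2,4.5,0,0,0,0,6.8,-2.2,4.5,0,0,0,0,6.8,0,4.5,0,0,0,0,6.8,0,4.5,0,0,0,0,6.8,0,4.5,0,0,0,0,0,0,0,0])

```text
clock: 4.0
position: [0.6686, -0.194, 0.0347]
ee_rot: [-0.234, 0.086, 0.968, 0.017]
contact_force: [-0.1, -0.7, 1.0]
width: -0.0001
```

Run:
```python
from h import *
s=get_state();im=get_image("wrist");show(s);cv2.imwrite("pics/w4.png",cv2.convertScaleAbs(im[:,:,::-1],alpha=1.5))
T=Tof(s);a=np.radians(PY);d=T[:2,3]-PR;print("press xy",d@[np.cos(a),np.sin(a)],d@[-np.sin(a),np.cos(a)])
for x in (.1125,): plan(T,pose(pw(x,0,.032),PY,27),2)
```

```text
clk 4.0 pos [ 0.6686 -0.194   0.0347] z [-0.449  0.073 -0.89 ] x [-0.876  0.158  0.455] F [-0.1 -0.7  1. ] w -0.0001 q [-0.34  0.86  1.03 -0.08  1.72 -1.73]
press xy 0.12313893666839949 -0.003224409271001978
min rows 1 n 2 row: [-0.22, -0.04, -0.01, 4.12, 1.63, 3.62]
```

View pics/w4.png

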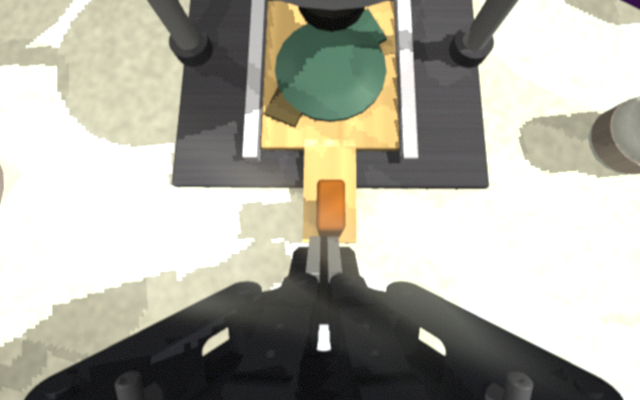

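>>> drive_tool(targets=[0,0,0,3.5,0.8,1.8,0,0,0,0,3.5,0.8,1.8,0,0,0,0,3.5,0.8,1.8,0,0,0,0,0,0,0,0,0,0,0,0,0,0,0])

```text
clock: 4.68
position: [0.6581, -0.1893, 0.0347]
ee_rot: [-0.233, 0.086, 0.968, 0.017]
contact_force: [-1.0, -0.2, 0.8]
width: -0.0
```

Run:
```python
from h import *
s=get_state();show(s)
T=Tof(s);a=np.radians(PY);d=T[:2,3]-PR;print("press xy",d@[np.cos(a),np.sin(a)],d@[-np.sin(a),np.cos(a)])
```

```text
clk 4.67 pos [ 0.6581 -0.1893  0.0347] z [-0.449  0.073 -0.89 ] x [-0.876  0.158  0.455] F [-1.  -0.2  0.8] w -0.0 q [-0.34  0.84  1.07 -0.08  1.7  -1.72]
press xy 0.11192564207106877 -0.0004842447720937654
```

>>> drive_tool(targets=[0,0,0,1.8,0,0.9,0,0,0,0,1.8,0,0.9,0,0,0,0,0,0,0,0])

```text
clock: 5.05
position: [0.6545, -0.1888, 0.0346]
ee_rot: [-0.233, 0.086, 0.969, 0.017]
contact_force: [1.2, 1.1, -1.4]
width: 0.0003
```

Run:
```python
from h import *
s=get_state();im=get_image("wrist");show(s);cv2.imwrite("pics/w5.png",cv2.convertScaleAbs(im[:,:,::-1],alpha=1.5))
T=Tof(s);a=np.radians(PY);d=T[:2,3]-PR;print("press xy",d@[np.cos(a),np.sin(a)],d@[-np.sin(a),np.cos(a)])
W=wristW(s);print(proj("wrist",[pw(.103,-.006,.062),pw(.103,.006,.062),pw(.081,-.006,.062),pw(.081,.006,.062),pw(.085,.095,.006),pw(.085,-.095,.006)],W).round(1).tolist())
```

```text
clk 5.05 pos [ 0.6545 -0.1888  0.0346] z [-0.448  0.073 -0.891] x [-0.877  0.158  0.454] F [ 1.2  1.1 -1.4] w 0.0003 q [-0.34  0.84  1.08 -0.08  1.69 -1.72]
press xy 0.10830734530082232 -0.0006220908559079009
[[311.8, 239.4], [342.0, 239.5], [312.3, 185.4], [341.6, 185.4], [492.0, 214.1], [162.5, 213.5]]
```

View pics/w5.png

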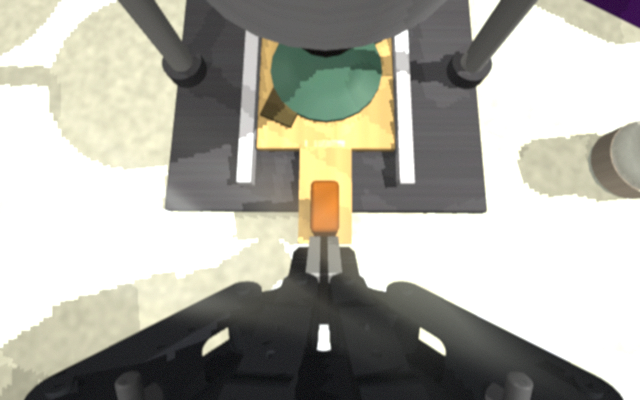

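>>> drive_tool(targets=[0,0,0,1.8,0,0.9,0,0,0,0,1.8,0,0.9,0,0,0,0,0,0,0,0])

```text
clock: 5.48
position: [0.6509, -0.1882, 0.0347]
ee_rot: [-0.232, 0.086, 0.969, 0.017]
contact_force: [3.7, 1.2, -0.6]
width: -0.0001
```

Run:
```python
from h import *
s=get_state();im=get_image("wrist");show(s);cv2.imwrite("pics/w6.png",cv2.convertScaleAbs(im[:,:,::-1],alpha=1.5))
s=get_state();print(s["contact_force"])
T=Tof(s);a=np.radians(PY);d=T[:2,3]-PR;print("press xy",d@[np.cos(a),np.sin(a)],d@[-np.sin(a),np.cos(a)])
W=wristW(s);print(proj("wrist",[pw(.103,-.006,.062),pw(.103,.006,.062),pw(.081,-.006,.062),pw(.081,.006,.062),pw(.085,.095,.006),pw(.085,-.095,.006)],W).round(1).tolist())
```

```text
clk 5.47 pos [ 0.6509 -0.1882  0.0347] z [-0.447  0.073 -0.892] x [-0.877  0.158  0.453] F [ 3.7  1.2 -0.6] w -0.0001 q [-0.34  0.83  1.09 -0.08  1.68 -1.72]
[2.67488528 1.82349338 0.22486746]
press xy 0.10463405516497754 -0.0007062922342199369
[[311.9, 248.9], [342.3, 249.0], [312.4, 194.2], [341.9, 194.3], [492.7, 220.5], [162.0, 219.8]]
```

View pics/w6.png

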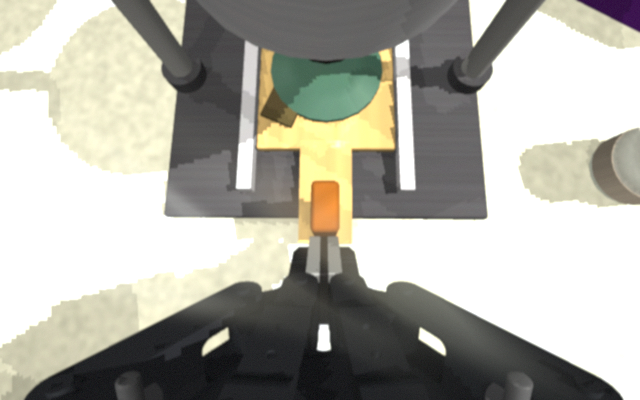

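>>> drive_tool(targets=[0,0,0,1.8,0,0.9,0,0,0,0,1.8,0,0.9,0,0,0,0,0,0,0,0])

```text
clock: 5.9
position: [0.6507, -0.1882, 0.0348]
ee_rot: [-0.228, 0.086, 0.97, 0.016]
contact_force: [10.1, 0.9, -0.2]
width: -0.0003
```

Run:
```python
from h import *
s=get_state();im=get_image("wrist");show(s);cv2.imwrite("pics/w7.png",cv2.convertScaleAbs(im[:,:,::-1],alpha=1.5))
T=Tof(s);a=np.radians(PY);d=T[:2,3]-PR;print("press xy",d@[np.cos(a),np.sin(a)],d@[-np.sin(a),np.cos(a)])
```

```text
clk 5.9 pos [ 0.6507 -0.1882  0.0348] z [-0.439  0.071 -0.896] x [-0.882  0.159  0.444] F [10.1  0.9 -0.2] w -0.0003 q [-0.34  0.82  1.1  -0.08  1.67 -1.72]
press xy 0.10444591673781542 -0.0007072415464702934
```

View pics/w7.png

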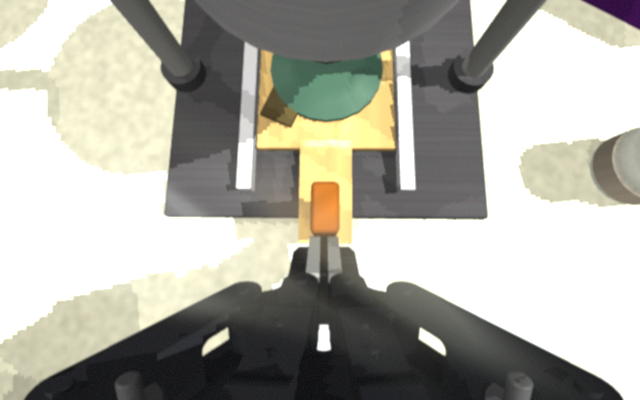

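```bash
cat >> h.py <<'E'
HC=np.array([.552,.189,.102]);HY=-7.8
def grasp(c,yaw,lean,d=.014):
    T=pose(c,yaw,lean);T[:3,3]+=d*T[:3,2];return T
E
python3 - <<'E'
from h import *
s=get_state();T0=Tof(s)
A=T0.copy();A[:3,3]=T0[:3,3]-[0,0,0]+np.array([.04,-.007,.02]);plan(T0,A)
B=A.copy();B[:3,3]=[.70,-.19,.2];plan(A,B)
G=grasp(HC,HY,20);P=G.copy();P[:3,3]-=.08*G[:3,2];print(P[:3,3],G[:3,3]);plan(B,P)
E
```

```text
min rows 1 n 1 row: [0.0, -0.0, -0.0, -27.49, -0.09, -35.97]
min rows 3 n 3 row: [0.0, -0.0, -0.0, 19.05, 1.89, -44.6]
[0.57436448 0.18593645 0.16401971] [0.54725602 0.18964984 0.0888443 ]
min rows 7 n 7 row: [0.07, -0.91, -0.31, 22.01, 50.23, 15.05]
```

>>> drive_tool(targets=[0,0,0,-13.7,0,-18,0,0,0,0,-13.7,0,-18,0,0,0,0,19,1.9,-44.6,0,0,0,0,19,1.9,-44.6,0,0,0,0,19,1.9,-44.6,0,0.1,-0.9,-0.3,22,50.2,15.1,0,0.1,-0.9,-0.3,22,50.2,15.1,0,0.1,-0.9,-0.3,22,50.2,15.1,0.7,0.1,-0.9,-0.3,22,50.2,15.1,0.7,0.1,-0.9,-0.3,22,50.2,15.1,0.7,0.1,-0.9,-0.3,22,50.2,15.1,0.7,0.1,-0.9,-0.3,22,50.2,15.1,0.7])

```text
clock: 7.45
position: [0.5699, 0.1867, 0.1645]
ee_rot: [-0.18, 0.067, 0.981, 0.01]
contact_force: [-0.6, 0.3, -0.8]
width: 0.0598
```

>>> drive_tool(targets=[0,0,0,0,0,0,0.7,0,0,0,0,0,0,0.7])

```text
clock: 7.7
position: [0.5712, 0.1853, 0.1647]
ee_rot: [-0.18, 0.067, 0.981, 0.009]
contact_force: [0.2, -0.5, 0.2]
width: 0.06
```

Run:
```python
from h import *
import json
s=get_state();im=get_image("wrist");show(s);cv2.imwrite("pics/w8.png",cv2.convertScaleAbs(im[:,:,::-1],alpha=1.5))
json.dump({k:np.array(v).tolist() for k,v in s.items()},open("w8.json","w"))
t=get_image("top");cv2.imwrite("pics/top8.png",cv2.convertScaleAbs(cv2.resize(t[140:260,390:520,::-1],None,fx=5,fy=5,interpolation=2),alpha=1.6))
G=grasp(HC,HY,20);T=Tof(s);plan(T,G,3);G2=G.copy();W=wristW(s)
a=np.radians(HY)
for P in ([.0223,.0,.0174],[-.0223,0,-.0174],[-.0707,0,-.0343],[-.0059,0,.0277]):
    print(proj("wrist",HC+[P[0]*np.cos(a),P[0]*np.sin(a),P[2]],W).round(1))
```

```text
clk 7.7 pos [0.5712 0.1853 0.1647] z [-0.352  0.043 -0.935] x [-0.926  0.128  0.354] F [ 0.2 -0.5  0.2] w 0.06 q [ 0.14  0.54  1.29  0.09  1.65 -1.3 ]
min rows 2 n 3 row: [-0.11, -0.25, -0.02, -1.27, 0.46, 26.51]
[[327.1 252. ]]
[[326.9 186.2]]
[[326.8 128.2]]
[[327.2 205.3]]
```

View pics/w8.png

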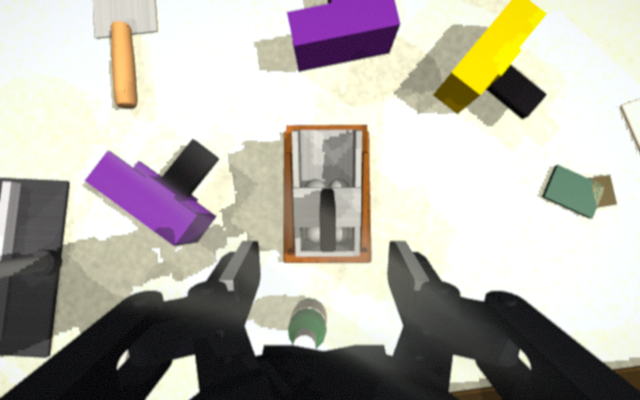

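View pics/top8.png

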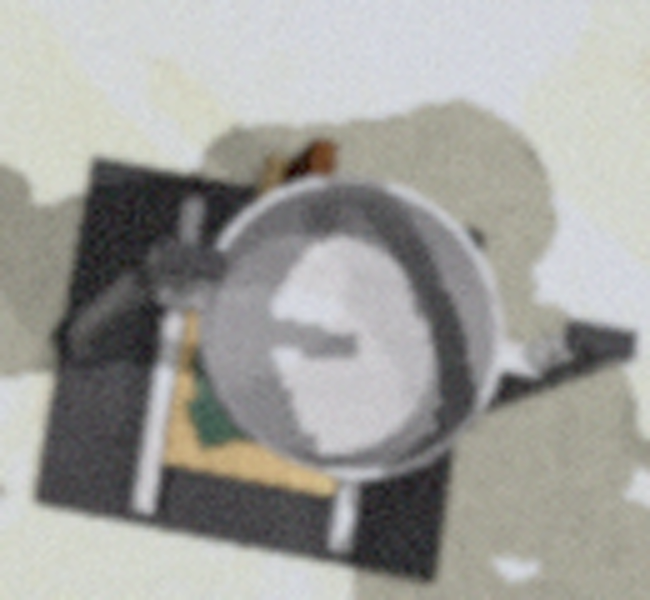

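>>> drive_tool(targets=[-0.1,-0.2,0,-1.3,0.5,26.5,0.7,-0.1,-0.2,0,-1.3,0.5,26.5,0.7,-0.1,-0.2,0,-1.3,0.5,26.5,0.7,0,0,0,0,0,0,0.7,0,0,0,0,0,0,0.7])

```text
clock: 8.43
position: [0.5491, 0.1899, 0.0895]
ee_rot: [-0.173, 0.068, 0.982, 0.013]
contact_force: [0.7, 0.5, -0.4]
width: 0.0598
```

Run:
```python
from h import *
s=get_state();im=get_image("wrist");show(s);cv2.imwrite("pics/w9.png",cv2.convertScaleAbs(im[:,:,::-1],alpha=1.5))
G=grasp(HC,HY,20);T=Tof(s);plan(T,G,1)
```

```text
clk 8.43 pos [0.5491 0.1899 0.0895] z [-0.339  0.049 -0.94 ] x [-0.93   0.13   0.342] F [ 0.7  0.5 -0.4] w 0.0598 q [ 0.15  0.57  1.45  0.1   1.46 -1.31]
min rows 1 n 1 row: [0.15, -0.03, -0.15, 1.5, -0.5, 1.25]
```

View pics/w9.png

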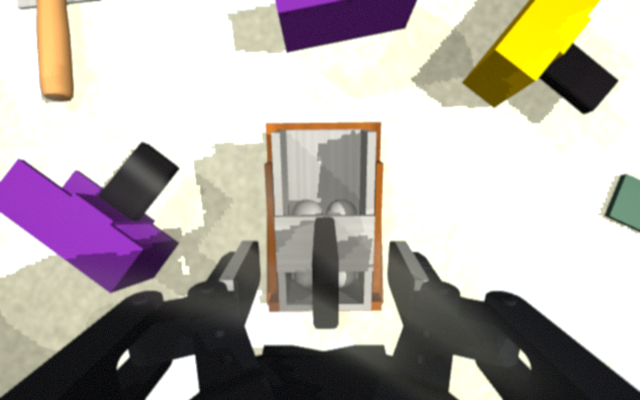

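>>> drive_tool(targets=[0,0,0,1,-0.3,1,0.4,0,0,0,0,0,0,0.25,0,0,0,0,0,0,0.12,0,0,0,0,0,0,0,0,0,0,0,0,0,0,0,0,0,0,0,0,0], grip_force=70)

```text
clock: 9.22
position: [0.5469, 0.1907, 0.0886]
ee_rot: [-0.174, 0.068, 0.982, 0.013]
contact_force: [1.4, 0.3, 4.0]
width: 0.009
```

Run:
```python
from h import *
import json
s=get_state();im=get_image("wrist");show(s);cv2.imwrite("pics/w10.png",cv2.convertScaleAbs(im[:,:,::-1],alpha=1.5))
json.dump({k:np.array(v).tolist() for k,v in s.items()},open("grasp.json","w"))
T=Tof(s);U=T.copy();U[:3,3]+=[-.012,.002,.03];plan(T,U,4);U[:3,3]+=[0,0,.17];plan(T,U)
```

```text
clk 9.22 pos [0.5469 0.1907 0.0886] z [-0.339  0.049 -0.939] x [-0.931  0.129  0.343] F [1.4 0.3 4. ] w 0.009 q [ 0.15  0.56  1.46  0.1   1.46 -1.31]
min rows 1 n 4 row: [-0.0, 0.0, 0.0, 5.43, 0.1, -6.0]
min rows 4 n 4 row: [-0.0, 0.0, 0.0, 20.0, 0.17, -45.93]
```

View pics/w10.png

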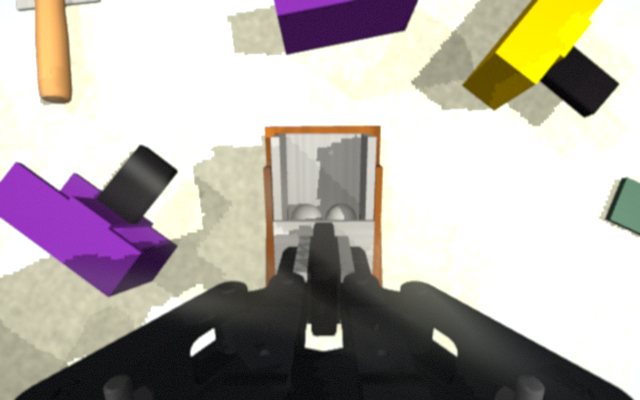

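>>> drive_tool(targets=[0,0,0,2,0,-5.6,0,0,0,0,3.4,0,-9.4,0,0,0,0,4.8,0,-13.1,0,0,0,0,8.6,0,-23.5,0,0,0,0,12,0,-32.9,0,0,0,0,13.7,0,-37.6,0,0,0,0,12,0,-32.9,0,0,0,0,8.6,0,-23.5,0,0,0,0,3.4,0,-9.4,0,0,0,0,0,0,0,0])

```text
clock: 10.52
position: [0.5468, 0.1903, 0.2886]
ee_rot: [-0.174, 0.068, 0.982, 0.013]
contact_force: [0.7, -0.2, -3.3]
width: 0.0093
```

```bash
cat >> h.py <<'E'
def gT():
    import json
    return Tof(json.load(open("grasp.json")))
def scoopT(c,yaw,pitch):
    # scoop handle frame in world; pitch deg lip down
    a=np.radians(yaw);t=np.radians(pitch);ex=np.array([np.cos(a),np.sin(a),0]);ez=np.array([0,0,1.])
    X=ex*np.cos(t)+ez*np.sin(t);Z=-ex*np.sin(t)+ez*np.cos(t);T=np.eye(4);T[:3,:3]=np.c_[X,np.cross(Z,X),Z];T[:3,3]=c;return T
def toolfor(S): # tool pose with scoop at S, from grasp
    return S@np.linalg.inv(scoopT(HC,HY,0))@gT()
def lipS(lip,yaw,pitch):
    S=scoopT(np.zeros(3),yaw,pitch);S[:3,3]=np.array(lip)-S[:3,:3]@np.array([-.0707,0,-.0343]);return S
def scoopnow(T): return T@np.linalg.inv(gT())@scoopT(HC,HY,0)
E
python3 - <<'E'
from h import *
s=get_state();im=get_image("wrist");show(s);cv2.imwrite("pics/w11.png",cv2.convertScaleAbs(im[:,:,::-1],alpha=1.5))
im=get_image("scene");cv2.imwrite("pics/s11.png",cv2.convertScaleAbs(im[:,:,::-1],alpha=1.5))
T=Tof(s);S=lipS(pw(.04,0,.255),PY,0);print(S[:3,3]);T1=toolfor(S);plan(T,T1,12)
T2=toolfor(lipS(pw(.03,0,.17),PY,0));plan(T1,T2,5)
E
```

```text
clk 10.53 pos [0.5468 0.1903 0.2886] z [-0.339  0.049 -0.939] x [-0.931  0.129  0.343] F [ 0.7 -0.2 -3.3] w 0.0093 q [ 0.15  0.44  1.16  0.1   1.87 -1.27]
[ 0.65695045 -0.18860328  0.2893    ]
min rows 7 n 12 row: [-0.07, 0.0, 0.19, -13.1, -29.66, -3.71]
min rows 2 n 5 row: [-0.0, 0.0, 0.0, -3.95, -0.03, 16.66]
```

View pics/w11.png

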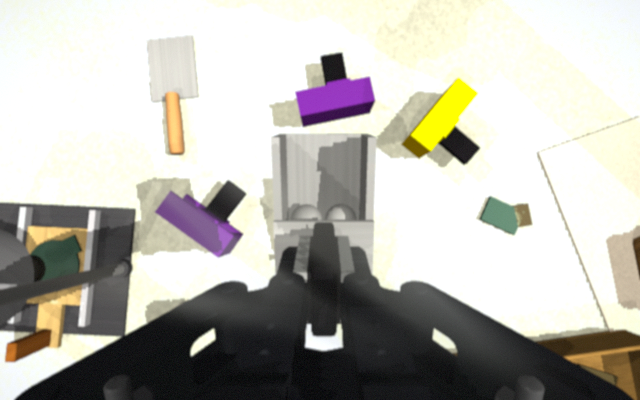

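View pics/s11.png

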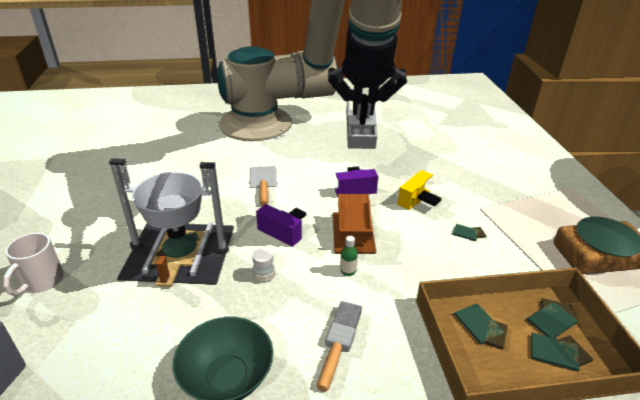

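>>> drive_tool(targets=[0,0,0.1,-6.5,-14.8,-1.9,0,-0.1,0,0.2,-11.8,-26.7,-3.3,0,-0.1,0,0.2,-15.7,-35.6,-4.5,0,-0.1,0,0.2,-15.7,-35.6,-4.5,0,-0.1,0,0.2,-15.7,-35.6,-4.5,0,-0.1,0,0.2,-15.7,-35.6,-4.5,0,-0.1,0,0.2,-15.7,-35.6,-4.5,0,-0.1,0,0.3,-15.7,-35.6,-4.5,0,-0.1,0,0.3,-15.7,-35.6,-4.5,0,-0.1,0,0.2,-13.1,-29.7,-3.7,0,0,0,0.2,-9.2,-20.8,-2.6,0,0,0,0.1,-6.5,-14.8,-1.9,0])

```text
clock: 12.12
position: [0.6517, -0.1882, 0.2747]
ee_rot: [-0.175, 0.09, 0.98, 0.017]
contact_force: [0.8, -0.7, -3.4]
width: 0.0092
```

>>> drive_tool(targets=[0,0,0,0,0,0,0,0,0,0,0,0,0,0])

```text
clock: 12.38
position: [0.6516, -0.1857, 0.2757]
ee_rot: [-0.174, 0.089, 0.981, 0.017]
contact_force: [-0.5, 0.6, -2.4]
width: 0.0094
```

Run:
```python
from h import *
import json
s=get_state();im=get_image("wrist");show(s);cv2.imwrite("pics/w12.png",cv2.convertScaleAbs(im[:,:,::-1],alpha=1.5))
json.dump({k:np.array(v).tolist() for k,v in s.items()},open("w12.json","w"))
T=Tof(s);T2=toolfor(lipS(pw(.03,0,.17),PY,0));plan(T,T2,5)
W=wristW(s)
print(proj("wrist",[pw(.085,.095,.006),pw(.085,-.095,.006),pw(-.064,0,.15),pw(0,.064,.15),pw(0,-.064,.15)],W).round(1).tolist())
```

```text
clk 12.38 pos [ 0.6516 -0.1857  0.2757] z [-0.338  0.065 -0.939] x [-0.924  0.169  0.344] F [-0.5  0.6 -2.4] w 0.0094 q [-0.35  0.64  0.85 -0.06  2.   -1.76]
min rows 2 n 5 row: [0.02, -0.02, -0.02, -4.05, -0.23, 16.59]
[[394.7, 216.7], [249.5, 217.2], [321.2, 49.8], [393.7, 119.3], [249.2, 119.8]]
```

View pics/w12.png

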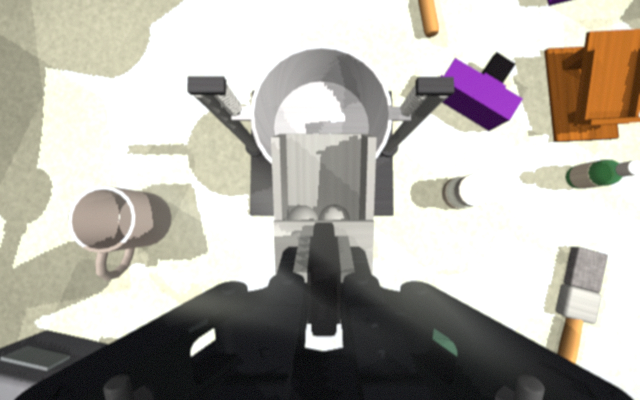

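>>> drive_tool(targets=[0,0,0,-2.1,-0.1,8.3,0,0,0,0,-5,-0.2,20.7,0,0,0,0,-6,-0.3,25,0,0,0,0,-5,-0.2,20.7,0,0,0,0,-2.1,-0.1,8.3,0,0,0,0,0,0,0,0,0,0,0,0,0,0,0])

```text
clock: 13.3
position: [0.6427, -0.1858, 0.1916]
ee_rot: [-0.173, 0.09, 0.981, 0.017]
contact_force: [1.2, -0.7, -2.2]
width: 0.0096
```

Run:
```python
from h import *
s=get_state();show(s)
T=Tof(s);T2=toolfor(lipS(pw(.03,0,.17),PY,0));plan(T,T2,1)
S=scoopnow(T);l=S[:3,:3]@[-.0707,0,-.0343]+S[:3,3];print("lip",l,"target",pw(.03,0,.17))
T3=toolfor(lipS(pw(.03,0,.17),PY,15));plan(T2,T3,5);T4=toolfor(lipS(pw(.03,0,.17),PY,30));plan(T3,T4,10);T5=toolfor(lipS(pw(.03,0,.17),PY,50));plan(T4,T5,8)
im=get_image("scene");cv2.imwrite("pics/s13.png",cv2.convertScaleAbs(cv2.resize(im[80:310,80:280,::-1],None,fx=2.6,fy=2.6,interpolation=2),alpha=1.5))
```

```text
clk 13.3 pos [ 0.6427 -0.1858  0.1916] z [-0.336  0.063 -0.94 ] x [-0.924  0.17   0.342] F [ 1.2 -0.7 -2.2] w 0.0096 q [-0.35  0.64  1.04 -0.06  1.81 -1.75]
min rows 1 n 1 row: [0.03, 0.05, -0.15, 0.46, 0.8, 0.97]
lip [ 0.578175   -0.17507806  0.17069899] target [ 0.57752587 -0.17431254  0.17      ]
min rows 2 n 5 row: [-0.0, -3.0, -0.01, 2.28, 0.0, -2.78]
min rows 2 n 10 row: [-0.0, -1.5, -0.0, 1.12, 0.0, -1.41]
min rows 3 n 8 row: [-0.0, -2.5, -0.01, 1.89, 0.0, -2.33]
```

View pics/s13.png

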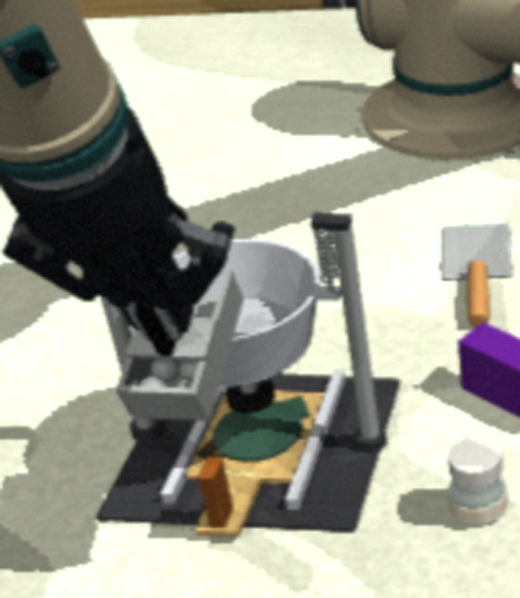

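Run:
```python
from h import *
a=np.radians(PY)
for uv,z in [((211,466),.062),((217,530),.012)]:
    w=ray("scene",(uv[0]/2.6+80-.3,uv[1]/2.6+80-.3),z);d=w[:2]-PR;print(w,d@[np.cos(a),np.sin(a)],d@[-np.sin(a),np.cos(a)])
im=cv2.imread("pics/s11.png");cv2.imwrite("pics/s11c.png",cv2.resize(im[150:300,110:250],None,fx=4,fy=4,interpolation=2))
for n,P in [("scene",pw(.092,0,.062)),("scene",pw(.103,-.006,.062)),("scene",pw(.103,.006,.062)),("scene",pw(.081,-.006,.062)),("scene",pw(.085,.095,.006)),("scene",pw(.085,-.095,.006))]: print(((proj(n,P)[0]-[110,150])*4).round())
```

```text
[ 0.63256892 -0.18386136  0.062     ] 0.08586407536607235 0.00034937786628897995
[ 0.64491601 -0.18676659  0.012     ] 0.09853050387519324 -0.00032345481982666753
[198. 445.]
[177. 462.]
[204. 463.]
[193. 428.]
[426. 530.]
[ 24. 514.]
```

View pics/s11c.png

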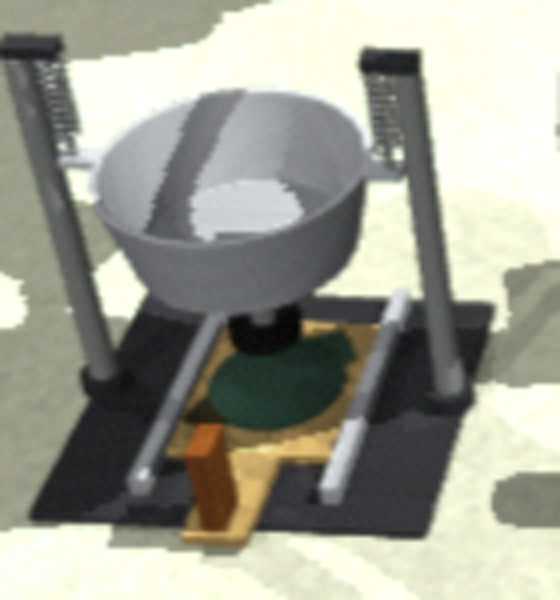

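>>> drive_tool(targets=[0,-3,0,2.3,0.4,-2.8,0,0,-3,0,2.3,0.4,-2.8,0,0,-3,0,2.3,0,-2.8,0,0,-3,0,2.3,0,-2.8,0,0,-3,0,2.3,0,-2.8,0,0,-1.5,0,1.1,0,-1.4,0,0,-1.5,0,1.1,0,-1.4,0,0,-1.5,0,1.1,0,-1.4,0])

```text
clock: 14.35
position: [0.6318, -0.1831, 0.2113]
ee_rot: [-0.005, 0.091, 0.996, 0.001]
contact_force: [0.6, 0.0, -3.1]
width: 0.0093
```

Run:
```python
from h import *
s=get_state();show(s)
T=Tof(s);S=scoopnow(T);l=S[:3,:3]@[-.0707,0,-.0343]+S[:3,3];print("lip",l,"target",pw(.03,0,.17),"pitch",np.degrees(np.arcsin(S[2,0])))
im=get_image("wrist");cv2.imwrite("pics/w14.png",cv2.convertScaleAbs(im[:,:,::-1],alpha=1.5))
```

```text
clk 14.35 pos [ 0.6318 -0.1831  0.2113] z [-0.009  0.003 -1.   ] x [-0.983  0.182  0.01 ] F [ 0.6  0.  -3.1] w 0.0093 q [-0.39  0.42  1.34 -0.    1.4  -1.78]
lip [ 0.5778278  -0.17427585  0.16980334] target [ 0.57752587 -0.17431254  0.17      ] pitch 19.498496572292332
```

View pics/w14.png

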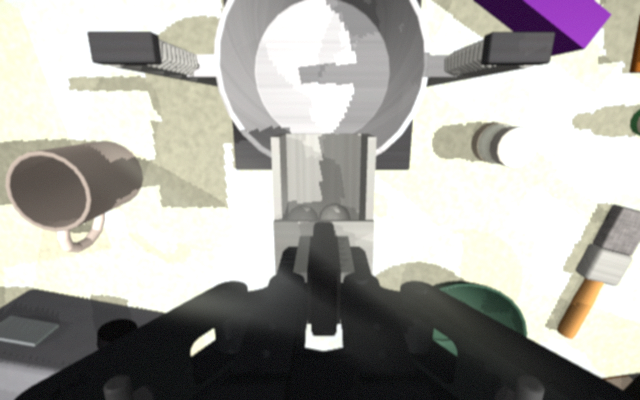

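>>> drive_tool(targets=[0,-1.5,0,1.1,0,-1.4,0,0,-1.5,0,1.1,0,-1.4,0,0,-1.5,0,1.1,0,-1.4,0,0,-1.5,0,1.1,0,-1.4,0,0,-1.5,0,1.1,0,-1.4,0,0,-1.5,0,1.1,0,-1.4,0])

```text
clock: 15.15
position: [0.6247, -0.1818, 0.2196]
ee_rot: [0.074, 0.091, 0.993, -0.006]
contact_force: [0.0, 0.9, -2.7]
width: 0.009
```

Run:
```python
from h import *
s=get_state();show(s)
T=Tof(s);S=scoopnow(T);l=S[:3,:3]@[-.0707,0,-.0343]+S[:3,3];print("lip",l,"target",pw(.03,0,.17),"pitch",np.degrees(np.arcsin(S[2,0])))
im=get_image("wrist");cv2.imwrite("pics/w15.png",cv2.convertScaleAbs(im[:,:,::-1],alpha=1.5))
```

```text
clk 15.15 pos [ 0.6247 -0.1818  0.2196] z [ 0.146 -0.025 -0.989] x [-0.972  0.18  -0.148] F [ 0.   0.9 -2.7] w 0.009 q [-0.41  0.32  1.48  0.04  1.2  -1.81]
lip [ 0.57778687 -0.17424517  0.16994039] target [ 0.57752587 -0.17431254  0.17      ] pitch 28.541938262689875
```

View pics/w15.png

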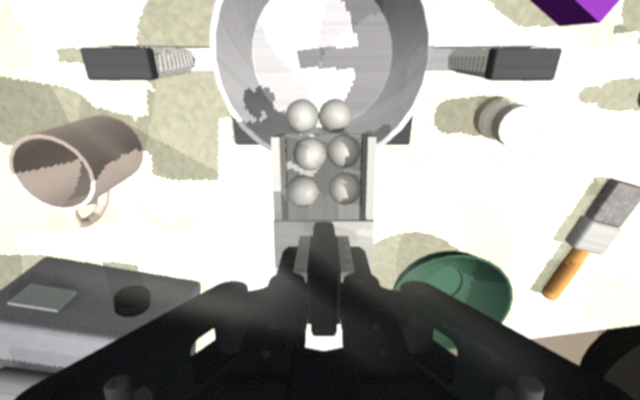

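>>> drive_tool(targets=[0,-1,0,0.75,0,-0.95,0,0,-1.5,0,1.1,0,-1.4,0,0,-2.5,0,1.9,0,-2.3,0,0,-2.5,0,1.9,0,-2.3,0,0,-2.5,0,1.9,0,-2.3,0,0,-2.5,0,1.9,0,-2.3,0,0,-2.5,0,1.9,0,-2.3,0])

```text
clock: 16.08
position: [0.6104, -0.1792, 0.2303]
ee_rot: [0.203, 0.09, 0.975, -0.018]
contact_force: [0.3, -0.2, -0.7]
width: 0.0091
```

Run:
```python
from h import *
s=get_state();show(s)
T=Tof(s);S=scoopnow(T);l=S[:3,:3]@[-.0707,0,-.0343]+S[:3,3];print("lip",l,"target",pw(.03,0,.17),"pitch",np.degrees(np.arcsin(S[2,0])))
im=get_image("wrist");cv2.imwrite("pics/w16.png",cv2.convertScaleAbs(im[:,:,::-1],alpha=1.5))
im=get_image("scene");cv2.imwrite("pics/s16.png",cv2.convertScaleAbs(cv2.resize(im[80:310,80:280,::-1],None,fx=2.6,fy=2.6,interpolation=2),alpha=1.5))
```

```text
clk 16.07 pos [ 0.6104 -0.1792  0.2303] z [ 0.393 -0.071 -0.917] x [-0.902  0.167 -0.399] F [ 0.3 -0.2 -0.7] w 0.0091 q [-0.46  0.17  1.73  0.15  0.85 -1.92]
lip [ 0.57769237 -0.17424493  0.17001737] target [ 0.57752587 -0.17431254  0.17      ] pitch 43.57187860863861
```

View pics/w16.png

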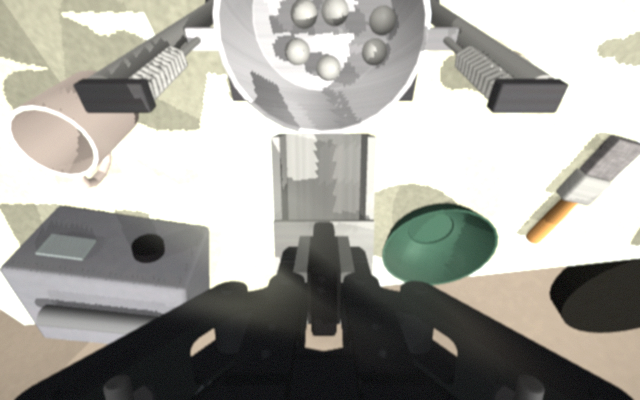

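View pics/s16.png

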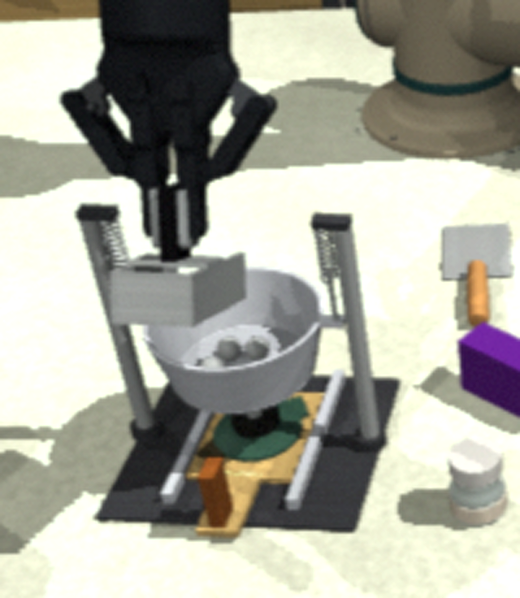

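Run:
```python
from h import *
s=get_state();T=Tof(s);U=T.copy();U[:3,3]+=[.02,-.004,.08];plan(T,U,2)
T1=toolfor(lipS(pw(.05,0,.26),PY,0));plan(U,T1,6)
L=np.real(logm(np.linalg.inv(U)@T1))
for k in range(7):
    S=scoopnow(U@np.real(expm(L*k/6)));l=S[:3,:3]@[-.0707,0,-.0343]+S[:3,3];print("lip",l.round(3))
G=gT().copy();P=G.copy();P[2,3]+=.2;plan(T1,P,9);Q=G.copy();Q[2,3]+=.03;plan(P,Q,5)
```

```text
min rows 2 n 2 row: [0.0, -0.0, 0.0, -25.22, -0.06, -32.68]
min rows 5 n 6 row: [0.0, 7.23, -0.03, -5.21, 0.04, 5.41]
lip [ 0.596 -0.178  0.25 ]
lip [ 0.596 -0.178  0.251]
lip [ 0.596 -0.178  0.253]
lip [ 0.596 -0.178  0.255]
lip [ 0.596 -0.178  0.257]
lip [ 0.596 -0.178  0.258]
lip [ 0.597 -0.178  0.26 ]
min rows 7 n 9 row: [0.09, 0.0, -0.25, 18.46, 39.54, 5.9]
min rows 3 n 5 row: [-0.0, 0.0, 0.0, -11.66, -0.06, 31.94]
```

>>> drive_tool(targets=[0,0,0,-12.6,0,-16.3,0,0,0,0,-25.2,0,-32.7,0,0,0,0,-12.6,0,-16.3,0,0,7.2,0,-5.2,0,5.4,0,0,7.2,0,-5.2,0,5.4,0,0,7.2,0,-5.2,0,5.4,0,0,7.2,0,-5.2,0,5.4,0,0,7.2,0,-5.2,0,5.4,0,0,7.2,0,-5.2,0,5.4,0,0,0,0,0,0,0,0])

```text
clock: 17.42
position: [0.6657, -0.1895, 0.2755]
ee_rot: [-0.173, 0.089, 0.981, 0.017]
contact_force: [0.2, 0.6, -1.7]
width: 0.0093
```

Run:
```python
from h import *
s=get_state();show(s);T=Tof(s)
im=get_image("wrist");cv2.imwrite("pics/w17.png",cv2.convertScaleAbs(im[:,:,::-1],alpha=1.5))
G=gT().copy();P=G.copy();P[2,3]+=.2;plan(T,P,9)
```

```text
clk 17.43 pos [ 0.6657 -0.1895  0.2755] z [-0.337  0.065 -0.939] x [-0.924  0.17   0.343] F [ 0.2  0.6 -1.7] w 0.0093 q [-0.35  0.67  0.8  -0.06  2.03 -1.75]
min rows 7 n 9 row: [0.1, -0.0, -0.26, 19.13, 39.56, 5.53]
```

View pics/w17.png

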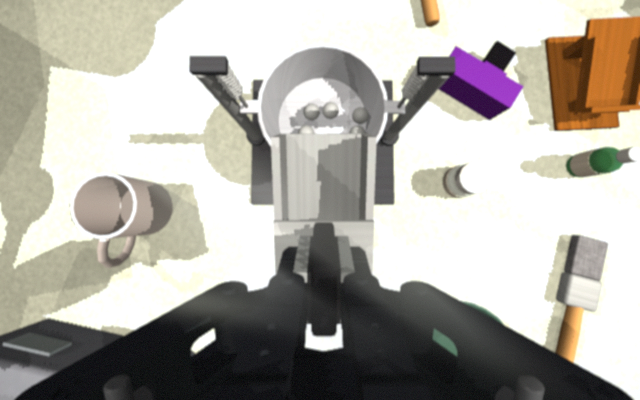

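>>> drive_tool(targets=[0.1,0,-0.3,19.1,39.6,5.5,0,0.1,0,-0.3,19.1,39.6,5.5,0,0.1,0,-0.2,19.1,39.6,5.5,0,0.1,0,-0.3,19.1,39.6,5.5,0,0.1,0,-0.2,19.1,39.6,5.5,0,0.1,0,-0.3,19.1,39.6,5.5,0,0.1,0,-0.2,19.1,39.6,5.5,0,0.1,0,-0.3,19.1,39.6,5.5,0,0.1,0,-0.2,19.1,39.6,5.5,0,0,0,0,0,0,0,0,0,0,0,0,0,0,0])

```text
clock: 18.85
position: [0.5444, 0.191, 0.2952]
ee_rot: [-0.169, 0.069, 0.983, 0.012]
contact_force: [0.0, -0.2, -0.9]
width: 0.009
```

Run:
```python
from h import *
s=get_state();show(s);T=Tof(s);print("grasp",gT()[:3,3])
Q=gT().copy();Q[2,3]+=.03;plan(T,Q,5)
```

```text
clk 18.85 pos [0.5444 0.191  0.2952] z [-0.331  0.047 -0.942] x [-0.933  0.131  0.335] F [ 0.  -0.2 -0.9] w 0.009 q [ 0.15  0.43  1.16  0.1   1.87 -1.26]
grasp [0.54692642 0.19072484 0.08859043]
min rows 3 n 5 row: [-0.0, 0.1, -0.02, -12.42, -0.02, 33.08]
```

>>> drive_tool(targets=[0,0.1,0,-12.4,0,33.1,0,0,0.1,0,-12.4,0,33.1,0,0,0.1,0,-12.4,0,33.1,0,0,0.1,0,-12.4,0,33.1,0,0,0.1,0,-12.4,0,33.1,0,0,0,0,0,0,0,0,0,0,0,0,0,0,0])

```text
clock: 19.73
position: [0.5477, 0.1907, 0.1181]
ee_rot: [-0.175, 0.069, 0.982, 0.013]
contact_force: [0.2, 0.4, -1.3]
width: 0.0091
```

Run:
```python
from h import *
s=get_state();show(s);T=Tof(s);print("grasp",gT()[:3,3])
im=get_image("wrist");cv2.imwrite("pics/w18.png",cv2.convertScaleAbs(im[:,:,::-1],alpha=1.5))
Q=gT().copy();Q[2,3]+=.03;plan(T,Q,1);Q[2,3]-=.028;plan(T,Q,4)
```

```text
clk 19.73 pos [0.5477 0.1907 0.1181] z [-0.341  0.05  -0.939] x [-0.929  0.132  0.345] F [ 0.2  0.4 -1.3] w 0.0091 q [ 0.15  0.54  1.42  0.1   1.52 -1.3 ]
grasp [0.54692642 0.19072484 0.08859043]
min rows 1 n 1 row: [0.03, -0.13, -0.17, 0.87, -0.12, -0.17]
min rows 1 n 4 row: [0.01, -0.03, -0.04, -2.19, -0.04, 6.53]
```

View pics/w18.png

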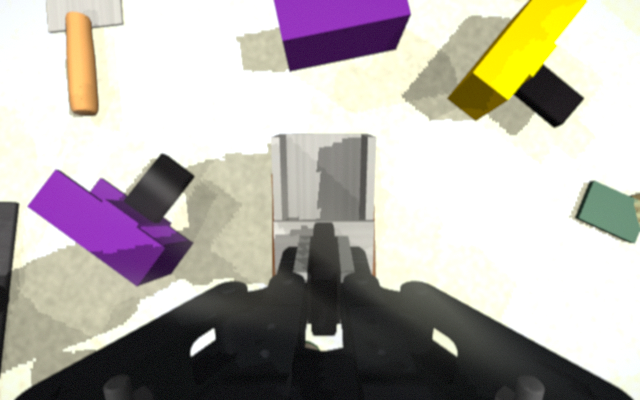

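>>> drive_tool(targets=[0,0,0,-2.2,0,6.5,0,0,0,0,-2.2,0,6.5,0,0,0,0,-2.2,0,6.5,0,0,0,0,-2.2,0,6.5,0,0,0,0,0,0,0,0])

```text
clock: 20.4
position: [0.546, 0.1916, 0.0891]
ee_rot: [-0.176, 0.069, 0.982, 0.013]
contact_force: [-0.1, 0.0, -0.3]
width: 0.0092
```

Run:
```python
from h import *
s=get_state();show(s);T=Tof(s);print("grasp",gT()[:3,3])
im=get_image("wrist");cv2.imwrite("pics/w19.png",cv2.convertScaleAbs(im[:,:,::-1],alpha=1.5))
plan(T,gT(),1)
```

```text
clk 20.4 pos [0.546  0.1916 0.0891] z [-0.344  0.049 -0.938] x [-0.929  0.13   0.347] F [-0.1  0.  -0.3] w 0.0092 q [ 0.15  0.56  1.46  0.1   1.46 -1.31]
grasp [0.54692642 0.19072484 0.08859043]
min rows 1 n 1 row: [-0.03, -0.26, -0.11, -1.16, -0.78, 0.08]
```

View pics/w19.png

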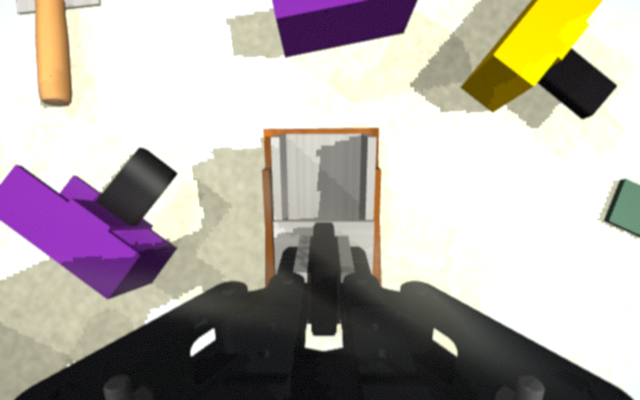

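>>> drive_tool(targets=[0,0,0,-1.2,-0.8,0.6,0,0,0,0,0,0,0,0,0,0,0,0,0,0,0.2,0,0,0,0,0,0,0.5,0,0,0,0,0,0,0.7,0,0,0,0,0,0,0.7], grip_force=20)

```text
clock: 21.2
position: [0.5467, 0.1905, 0.088]
ee_rot: [-0.176, 0.069, 0.982, 0.013]
contact_force: [0.1, -0.7, 0.8]
width: 0.06
```

Run:
```python
from h import *
s=get_state();show(s)
im=get_image("wrist");cv2.imwrite("pics/w20.png",cv2.convertScaleAbs(im[:,:,::-1],alpha=1.5))
```

```text
clk 21.2 pos [0.5467 0.1905 0.088 ] z [-0.344  0.049 -0.938] x [-0.929  0.131  0.347] F [ 0.1 -0.7  0.8] w 0.06 q [ 0.15  0.57  1.46  0.1   1.46 -1.31]
```

View pics/w20.png

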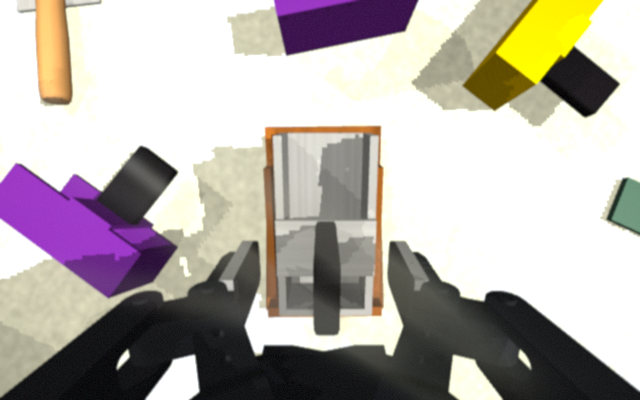

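>>> drive_tool(targets=[0,0,0,0,0,-15,0.7,0,0,0,0,0,-30,0.7,0,0,0,0,0,-40,0.7,0,0,0,10,0,-40,0.7,0,0,0,30,0,-30,0.7,0,0,0,40,0,-20,0.7,0,0,0,40,0,-10,0.7,0,0,0,0,0,0,0.7,0,0,0,0,0,0,0.7])

```text
clock: 22.38
position: [0.4995, 0.1971, 0.3036]
ee_rot: [-0.175, 0.069, 0.982, 0.013]
contact_force: [-0.0, 0.9, -0.7]
width: 0.0598
```

Run:
```python
from h import *
s=get_state();show(s);W=wristW(s)
im=get_image("wrist");cv2.imwrite("pics/w21.png",cv2.convertScaleAbs(im[:,:,::-1],alpha=1.5))
a=np.radians(HY)
for P in ([.0223,.0,.0174],[-.0223,0,-.0174],[-.0707,0,-.0343],[-.0059,0,.0277]):
    print(proj("wrist",HC+[P[0]*np.cos(a),P[0]*np.sin(a),P[2]],W).round(1))
im=get_image("scene");cv2.imwrite("pics/s21.png",cv2.convertScaleAbs(cv2.resize(im[140:310,100:400,::-1],None,fx=2.6,fy=2.6,interpolation=2),alpha=1.5))
im=get_image("top");cv2.imwrite("pics/t21.png",cv2.convertScaleAbs(cv2.resize(im[140:260,260:520,::-1],None,fx=3,fy=3,interpolation=2),alpha=1.6))
```

```text
clk 22.38 pos [0.4995 0.1971 0.3036] z [-0.342  0.049 -0.938] x [-0.929  0.131  0.345] F [-0.   0.9 -0.7] w 0.0598 q [ 0.17  0.37  1.24  0.11  1.86 -1.24]
[[323.7 309.9]]
[[323.5 261.5]]
[[323.4 219. ]]
[[323.6 283.8]]
```

View pics/w21.png

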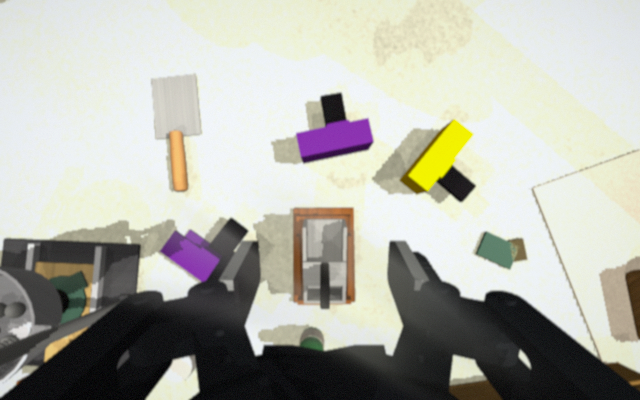

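View pics/s21.png

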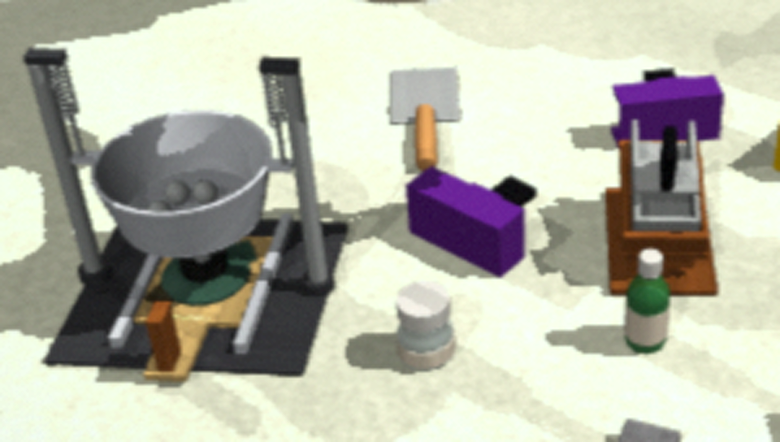

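View pics/t21.png

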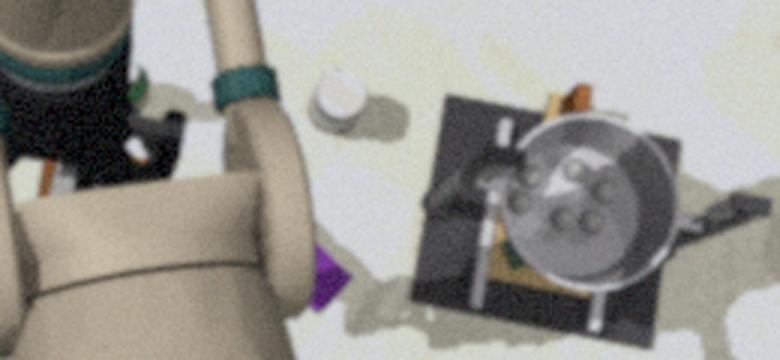

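Run:
```python
from h import *
print(proj("scene",[pw(0,-.08,.145),pw(0,-.08,.12)]).round(1).tolist())
print(sign_off())
```

```text
[[124.4, 192.2], [127.3, 203.0]]
the job is handed in; nothing more can be done
None
```

I did the whole job and handed it in at about 22.5 s of the 64 s allowed. The hand-in reports no verdict, so what follows is from my own measurements.

- **Carriage:** I pushed the tab with closed, leaned fingers until it stopped moving and the force rose to about 10 N. The scene picture puts the tab within 1–2 mm of home.
- **Pour:** I took the scoop by the black, leaning handle, carried it to the press and tipped it slowly about its lip over the pan. All six balls show in the pan in the last top view, and the scoop is empty.
- **Pan:** It came down under the balls' weight alone. A spring ear dropped about 11.5 px in the scene picture, where 25 mm would be about 10.8 px. That fits the pan being on its stop, but I read it by eye. I saw no sign of the robot or scoop touching the pan.
- **Scoop return:** I lowered it to the recorded grasp pose and let go. In the last wrist picture the handle's ends lie within about 2 px (2–3 mm) of where they should be. The hand was well clear, with the force reading at noise level.
- **Bystanders:** The jar, bottle and loose shard look upright and unmoved in the last pictures. I did not measure their positions again.

No check failed or disagreed with another.

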